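Shift the bench shaker's gear lever through its H-gate

ROBOT

A 6-joint arm with a two-finger parallel gripper is mounted at the origin on the work surface. World frame = base frame: x ahead of the robot, y to its left, z up, the work surface at z = 0. Lengths are in mm, angles in rad, forces in N, time in s.
With the tool pointing down it reaches from about 300 to 775 mm from the base axis. Payload 14.6 kg.
Tool frame: the origin (TCP) lies midway between the tips of the shut fingers; the grasp point (between the pads) lies 19 mm behind it; z points along the fingers, y is the line along which they close (so a half turn about z gives the same grasp; the last joint's range is limited). The gripper opens to 94 mm and grips with 3 to 60 N. Pads are 16 mm wide; open, the fingers measure 119 mm over their backs; the gripper's body (75 mm by 177 mm) begins 78 mm behind the grasp point.
Start: joints at [1.279, 0.3, 1.521, -0, 1.321, -0.067], TCP at [122.599, 536.152, 205.446] pointing down, gripper open.
Joint ranges: [-3.03, 3.03], [-0.79, 2.21], [0.23, 2.52], [-1.04, 4.18], [0, 3.07], [-2.55, 2.55]. Speed limits (rad/s): [2.22, 2.22, 2.57, 3.14, 3.14, 3.14].

INTERFACE

Orientations are given as [roll, pitch, yaw] about the fixed x, y, z axes, in that order (R = Rz(yaw) Ry(pitch) Rx(roll)).
In Python, from cell import manip, camera gives the robot as it stands.
- The arm moves only by the tool move_arm, never from a script. Its arguments are lists of equal length, an entry for each row: "dp": the shift along the world's x, y, z in mm, a list of three; "rotation": the turn, a rotation vector about the world's x, y, z in rad, a list of three; "hand": the opening, from 0 (shut) to 1 (fully open). A call has 1 to 10 rows; each row shifts and turns the commanded pose from where the row before left it; what a row does not reach is not made up. A row lasts 1/8 s, in which the tool goes at most 62.5 mm and 10.7 degrees, less where a joint would pass 70% of its speed; a pose out of reach is approached as far as the arm can. A call with a gripper value outside its range is refused whole. The fingers move at their own pace and stop on an object; "newtons" is the grip in N (left out, the last holds). Time passes only in rows, so rows that do not move let the fingers close. It gives the time, the measured TCP pose, the force, the opening and the grip force at its end, in the units of the state.
- manip.read_state(): the state, without advancing time (a new reading comes with each control period).
- camera(name): name is "scene" or "top" or "wrist"; returns a dict with "image" (480x640x3 uint8, red, green, blue), "fx", "fy", "cx", "cy" (pixels), "k1" (the pictures are not rectified: a ray, as slopes to the right and down, at radius r is drawn at 1 + k1 r^2 times it, then the intrinsics apply), "R" (3x3) and "t" (3): a world point X has camera coordinates R X + t; the wrist camera has in their place "mount" (4x4, takes a point from camera to tool coordinates, whose origin is the TCP and whose axes are the flange's). Camera axes: x right, y down, z forward; pixel columns grow to the right and rows downward; lengths in mm; the calibration is good to about 2 mm. A picture is of the moment at which its call begins: read the wrist's pose just before it. There is no depth.
- manip.sign_off(): hands the job in; it is judged then, once.
The state is a dict: "clock": time; "joints": joint angles; "qd": joint speeds; "effort": joint torques, N m; "eef_pos": TCP position; "eef_rot": TCP orientation; "wrist_force": force on the tool from outside, world axes, zero at the start; "moment": the same for the moment, N m; "finger_gap": finger opening in mm; "finger_force": force on a finger pad.
Only numpy, scipy, OpenCV 4.12 (cv2) and the standard library are available. Lean on these libraries where they do the work, as an engineer would, in place of code of your own. Each camera call takes 0.05 s, during which the arm holds its last target. There are 200 camera calls.

TASK

Put the bench shaker into the gear for conical flasks: with the fingertips, push its lever through the H-shaped gate into the slot marked by the triangular tag, until it is fully home at the end of that slot, then move the hand clear. Only push the lever, do not pull its knob upward, and leave the flask, the bottle and the jar where they stand.

Things in the scene. Friction and masses are not known exactly. Their poses are not given: they have to be found in the camera images.
- shaker: White bench shaker, fixed. Origin at counter level under the centre of its gate; x to its far side (away from the robot at yaw 0), y to its left, z up. Box 200 x 200 mm, 95 mm high, its top a 6 mm aluminium plate with an H-shaped gate cut through. Beyond it (x 100 to 260, y -120 to 120 mm) a shaking platform 40 mm high with side rails up to 69 mm.
- gate_center (a point): Centre of the gate, on the plate's top; axes as the shaker's. Two slots along x (x -35 to 35 mm), centred at y = +22 and -22 mm, joined in the middle by one cross channel along y; all 18 mm wide. Two islands between the slots (|y| < 13, |x| > 9 mm, corners rounded at 8 mm) block the rod, which changes slots only through the channel. The lever starts anywhere along the right-hand slot (y = -22).
- knob_center (a point): Centre of the lever's black ball knob, 40 mm across (below it a 22 mm collar, to 32 mm under the centre), on a 12 mm steel rod tilting about a pivot at shaker (0, 0, 10 mm), 160 mm from the pivot. With f = lever_fore, s = lever_side it is at shaker (160 cos s sin f, 160 sin s, 10 + 160 cos s cos f) mm: x -50 to 50, y -44 to 44, z 155 to 170 mm.
- rod_gate (a point): Point on the axis of the lever's rod 80 mm from the pivot, which is where it passes the gate plate.
- lever_fore (a joint): Tilt of the lever along the slots, rad: 0 in the cross channel, + toward the shaker's far side (+x), stops at -0.33 and +0.33 (slot ends). The rod can pass the cross channel when it is within about 0.037 of 0 (rounded corners guide it a little more). Friction holds the lever where left (about 2 N at the knob moves it); no spring.
- lever_side (a joint): Tilt of the lever across the gate, rad: -0.279 (stop) in the right-hand slot, +0.279 (stop) in the left-hand slot (+y). Same friction as lever_fore.
- knob_lift (a joint): How far the knob is pulled up along the rod, m: 0 down (normal), 0.012 fully up. A spring of 6 N preload, 0.5 N per mm, holds it down.
- tag_triangle: Dark triangular tag (34 mm wide, 31 mm long, 3 mm thick, flat on the plate), its blunt base toward the robot side and its point to the far side. Its centre stands 42 mm to the left (+y) of the end position of the rod in the slot that it marks: always the left-hand slot, either its far end (shaker x = +25 mm) or its near end (x = -25 mm). Axes as the shaker's.
- slot_end (a point): Point on the plate's top where the rod stands when the lever is fully home at the triangular tag (42 mm to -y of the tag).
- tag_round: Dark round tag, 30 mm across, 3 mm thick, to the left of the other end of the left-hand slot.
- tag_square: Dark square tag, 27 mm, beside one end of the right-hand slot.
- tag_bar: Dark bar tag, 36 x 9 mm, beside one end of the right-hand slot.
- flask: Loose conical glass flask with a rubber stopper, 64 mm across at the foot, 100 mm high, standing on the shaking platform. Origin at the centre of its foot. A bystander.
- sample_bottle: Loose green glass bottle with a red cap, 54 mm across, 150 mm high, on the counter to the left of the shaker. Origin at the centre of its foot. A bystander.
- jar: Loose amber jar with a white lid, 64 mm across, 85 mm high, on the counter to the right of the shaker. Origin at the centre of its foot. A bystander.

How it is judged (in metres and radians):
On the way:
1. the lever has passed the cross channel into the left-hand slot (value of joint lever_side above 0.19 rad), for 0.1 s.
At the end, for the whole second after the job is handed in: The lever's rod stands at rest within 6 mm (at gate height) of the end position of the slot marked by the triangular tag; flask, bottle and jar stand upright within 20 mm of where they started (horizontal distance between rod_gate and slot_end below 0.006 m and velocity of joint lever_fore between -0.05 and 0.05 rad/s and not (distance of flask from where it was at the start of the episode above 0.02 m or angle between flask's own z axis and vertical above 0.3 rad) and not (distance of sample_bottle from where it was at the start of the episode above 0.02 m or angle between sample_bottle's own z axis and vertical above 0.3 rad) and not (distance of jar from where it was at the start of the episode above 0.02 m or angle between jar's own z axis and vertical above 0.3 rad)); the robot touches nothing.
It fails at once if the knob is pulled up more than 5 mm along its rod (value of joint knob_lift above 0.005 m).
It fails at once if the flask is moved more than 20 mm, lifted or tipped (distance of flask from where it was at the start of the episode above 0.02 m or angle between flask's own z axis and vertical above 0.3 rad).
It fails at once if the sample bottle is moved more than 20 mm, lifted or tipped (distance of sample_bottle from where it was at the start of the episode above 0.02 m or angle between sample_bottle's own z axis and vertical above 0.3 rad).
It fails at once if the jar is moved more than 20 mm, lifted or tipped (distance of jar from where it was at the start of the episode above 0.02 m or angle between jar's own z axis and vertical above 0.3 rad).
It also fails if it takes over 56 s, if anything falls off the work surface, if the arm or the gripper's body presses on something with over 40 N, if the wrist force passes 120 N, or if a joint passes its speed limit or range.

## Working session

There is one attempt and no reset: what is moved stays moved. The work goes in short steps, Python scripts to look and compute and a tool call to move; the robot and the scene stay as the last step left them, time stands still between calls to the robot, and variables do not carry over. Pictures are saved under pics/ and viewed, at most 10 in all, crops included, and the job is handed in when it is done.

Besides the shell and the picture viewer there is one more tool, called after ">>>" as a command line: name --argument value ..., lists and objects as JSON in quotes. move_arm: Moves the arm, as the interface text tells. Its arguments: {"type":"object","properties":{"dp":{"type":"array","items":{"type":"array","items":{"type":"number"}}},"rotation":{"type":"array","items":{"type":"array","items":{"type":"number"}}},"hand":{"type":"array","items":{"type":"number"}},"newtons":{"type":"number"}},"required":["dp","rotation","hand"]}

```bash
mkdir -p pics; python3 - <<'E'
from cell import manip,camera
import cv2,pickle
d={}
for n in("scene","top"):
    c=camera(n);d[n]=c;cv2.imwrite(f"pics/{n}0.png",c["image"][:,:,::-1])
    print(n,c["fx"],c["fy"],c["cx"],c["cy"],c["k1"],c["R"],c["t"])
pickle.dump(d,open("cams.pkl","wb"))
s=manip.read_state();print(s)
E
```

```text
scene 458.2683946897331 458.2683946897331 320.0237907924277 232.95248745272667 -0.013277879351493506 [[ 0.73859219  0.67389707  0.01855554]
 [ 0.54526879 -0.58097689 -0.60427461]
 [-0.39643855  0.45643026 -0.79656004]] [-481.82891596 -259.424106   1047.150903  ]
top 543.3095641666271 543.3095641666271 317.06226765054396 241.10900078031636 -0.04476422408250043 [[ 0.06615222 -0.99780084  0.00416847]
 [-0.97327152 -0.06544563 -0.220135  ]
 [ 0.2199237   0.01050537 -0.97546051]] [ -21.03395532  633.21328876 1087.9792032 ]
{'clock': 0.1, 'joints': array([ 1.27941575e+00,  3.00389654e-01,  1.52153155e+00,  1.52576667e-06,
        1.32072016e+00, -6.66034857e-02]), 'qd': array([-4.52392910e-04,  4.03345743e-05,  1.04487963e-03, -5.85312803e-04,
       -1.96041327e-03, -8.48111977e-04]), 'effort': array([ 3.31959818e-04, -5.32641470e+01, -3.53278720e+01,  7.09196040e-02,
        2.34952132e-02, -9.10527751e-05]), 'eef_pos': array([122.52237206, 535.92653196, 204.95196173]), 'eef_rot': array([-3.14054637e+00, -7.12708688e-05,  2.91681515e+00]), 'wrist_force': array([-0.39082614, -0.30687176, -0.80744   ]), 'moment': array([-0.01609326, -0.02651983,  0.02724021]), 'finger_force': 0.0, 'finger_gap': 94.14885981487946}
```

View pics/top0.png

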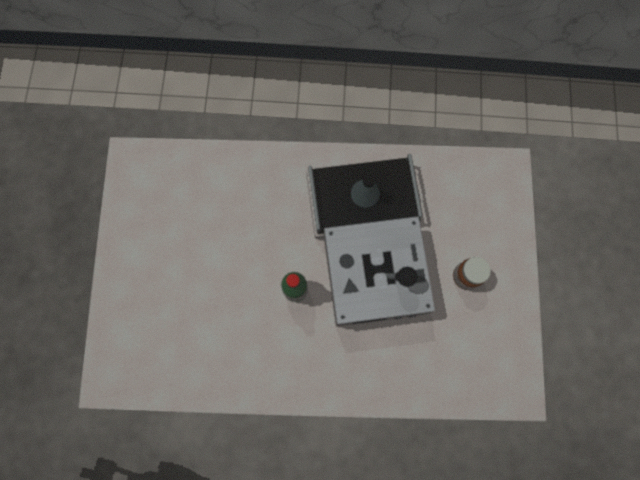

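View pics/scene0.png

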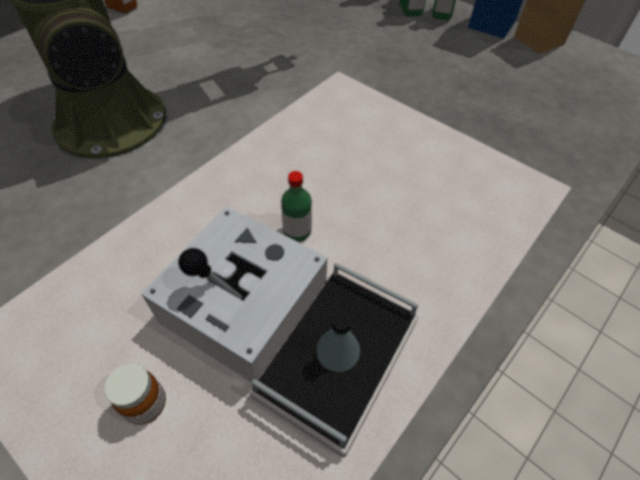

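The top view shows the gate around (378,268), the triangle tag near the robot on the left at (351,285), the round tag at (346,261) and the knob at about (407,276), in the near right slot. I'll enlarge it to measure.

```bash
python3 - <<'E'
import cv2,pickle
d=pickle.load(open("cams.pkl","rb"))
im=d["top"]["image"][205:335,275:445,::-1]
cv2.imwrite("pics/top_crop.png",cv2.resize(im,None,fx=4.6,fy=4.6,interpolation=cv2.INTER_CUBIC))
E
```

```text
(no output)
```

View pics/top_crop.png

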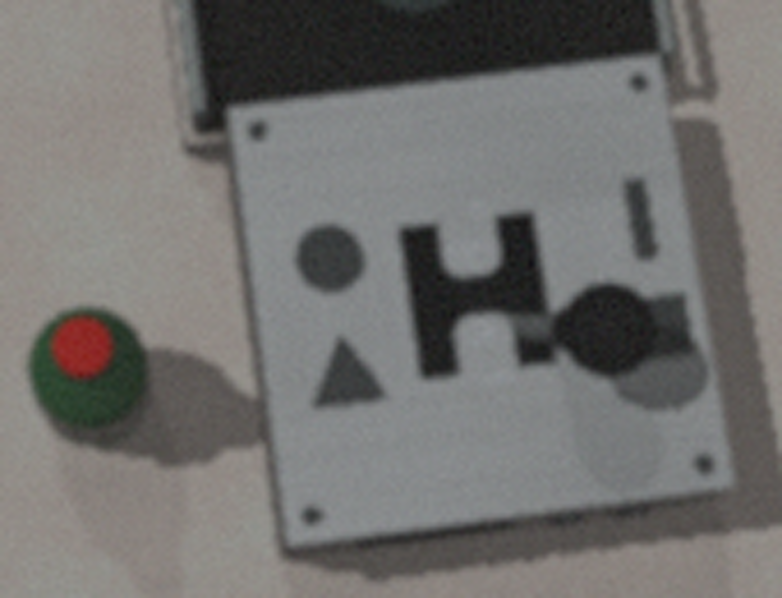

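The crop shows the plate corners at (228,108), (662,55), (733,487) and (286,548). The gate corners are at (400,230), (531,213) and (422,378), and the knob is at (607,330). The triangle at (348,375) is beside the near end, so the target is the near left slot end.

```bash
cat > h.py <<'E'
import numpy as np,pickle
from scipy.optimize import least_squares
def proj(c,X):
    p=np.asarray(X)@np.array(c["R"]).T+c["t"]; s=p[:,:2]/p[:,2:]
    s=s*(1+c["k1"]*(s**2).sum(1,keepdims=True)); return s*[c["fx"],c["fy"]]+[c["cx"],c["cy"]]
def sw(p,P):
    x,y,a=p; P=np.atleast_2d(np.asarray(P,float)); c,s=np.cos(a),np.sin(a)
    return np.c_[x+c*P[:,0]-s*P[:,1],y+s*P[:,0]+c*P[:,1],P[:,2]]
def knob(f,s,L=160): return [L*np.cos(s)*np.sin(f),L*np.sin(s),10+L*np.cos(s)*np.cos(f)]
def crop(px): return (np.array(px,float)+.5)/4.6-.5+[275,205]
E
python3 - <<'E'
from h import *
c=pickle.load(open("cams.pkl","rb"));
P=[[100,100,95],[100,-100,95],[-100,-100,95],[-100,100,95],[35,31,95],[35,-31,95],[-35,31,95],[25,64,98]]
u=crop([[228,108],[662,55],[733,487],[286,548],[400,230],[531,213],[422,378],[330,258]])
f=lambda p:(proj(c["top"],sw(p,P))-u).ravel()
r=least_squares(f,[500,-100,0]);print(r.x,np.round(r.fun.reshape(-1,2),1))
p=r.x
k=least_squares(lambda q:(proj(c["top"],sw(p,knob(q[0],q[1])))-crop([[607,330]])).ravel(),[-.1,-.279]);print(k.x,sw(p,knob(*k.x)))
# other camera check: corners, knob
us=np.array([[326,260],[250,368],[146,297],[228,211]])
print(proj(c["scene"],sw(p,P[:4]))-us, proj(c["scene"],sw(p,knob(*k.x))))
# bystanders
def at(n,px,z): return least_squares(lambda q:(proj(c[n],[[q[0],q[1],z]])[0]-px),[450,0]).x
print("cap",at("top",crop([83,346]),150),"jar",at("top",[476,270],85),"flask",at("top",[370,183],140))
np.save("pose.npy",p)
for n,(a,b) in dict(start=k.x,mid=(0,-.279),midL=(0,.279),end=(-.33,.279)).items(): print(n,sw(p,knob(a,b)).round(1))
E
```

```text
[ 5.77592055e+02 -1.09485676e+02  1.92220542e-01] [[ 0.1  0. ]
 [-0.4  0.1]
 [ 0.3  0.4]
 [ 0.2 -0.3]
 [-0.4 -0.4]
 [ 0.6 -0.4]
 [-0.3  0.7]
 [-0.1 -0.1]]
[-0.20704276 -0.27017504] [[ 554.63644061 -157.45866036  160.90272546]]
[[ 0.54343509 -3.51604274]
 [-0.43493865 -6.30583744]
 [-6.48803623 -4.88373603]
 [-2.85737442 -6.49618447]] [[192.08235398 260.14013858]]
cap [534.8246613   62.74581699] jar [ 590.4623751  -314.67577568] flask [746.93968886 -79.94216524]
start [[ 554.6 -157.5  160.9]]
mid [[ 586.  -152.7  163.8]]
midL [[569.2 -66.2 163.8]]
end [[520.3 -75.8 155.5]]
```

>>> move_arm --dp '[[28,-50,6],[28,-50,6],[28,-50,6],[28,-50,6],[28,-50,6],[28,-50,6],[28,-50,6]]' --rotation '[[0,0,0.03],[0,0,0.03],[0,0,0.03],[0,0,0.03],[0,0,0.03],[0,0,0.03],[0,0,0.03]]' --hand '[0,0,0,0,0,0,0]'

```text
clock: 0.98
eef_pos: [319.0, 184.4, 247.7]
eef_rot: [3.141, 0.0, 3.128]
wrist_force: [0.8, 1.3, 0.1]
finger_gap: 27.8
finger_force: 0.0
```

>>> move_arm --dp '[[28,-50,2],[28,-50,2],[28,-50,2],[28,-50,2],[28,-50,2],[28,-50,2],[22,-50,2],[0,0,0]]' --rotation '[[0,0,0.03],[0,0,0.03],[0,0,0.03],[0,0,0.03],[0,0,0.03],[0,0,0.03],[0,0,0.027],[0,0,0]]' --hand '[0,0,0,0,0,0,0,0]'

```text
clock: 1.98
eef_pos: [508.9, -166.4, 260.2]
eef_rot: [3.141, -0.002, -2.952]
wrist_force: [-0.6, -0.1, 0.0]
finger_gap: 0.5
finger_force: 0.0
```

```bash
python3 - <<'E'
from cell import manip,camera
from h import *
import cv2
from scipy.spatial.transform import Rotation as Ro
s=manip.read_state();c=camera("wrist")
print(s["clock"],s["eef_pos"],s["eef_rot"],s["finger_gap"],s["joints"])
M=np.array(c["mount"]);print(M.round(2))
T=np.eye(4);T[:3,:3]=Ro.from_euler("xyz",s["eef_rot"]).as_matrix();T[:3,3]=s["eef_pos"]
W=np.linalg.inv(T@M);c["R"]=W[:3,:3];c["t"]=W[:3,3];pickle.dump(c,open("w0.pkl","wb"))
p=np.load("pose.npy")
im=c["image"][:,:,::-1].copy()
P=[[-100,100,95],[-100,-100,95],[100,100,95],[100,-100,95],[-35,31,95],[35,31,95],[35,-31,95],[-35,-31,95],[25,64,98],knob(-.207,-.279)]
for q in proj(c,sw(p,P)): cv2.drawMarker(im,tuple(int(v) for v in q),(0,0,255),0,10,1)
cv2.imwrite("pics/w0.png",im)
E
```

```text
1.975 [ 508.89667357 -166.35675164  260.23290793] [ 3.14075099e+00 -1.66160438e-03 -2.95230317e+00] 0.540614869749391 [-3.84261809e-01  2.31435528e-01  1.47999461e+00 -1.96523920e-04
  1.43201494e+00 -2.14431955e+00]
[[ 0.0000e+00 -9.7000e-01 -2.5000e-01  7.1740e+01]
 [ 1.0000e+00  0.0000e+00 -0.0000e+00  1.0000e-02]
 [ 0.0000e+00 -2.5000e-01  9.7000e-01 -1.7946e+02]
 [ 0.0000e+00  0.0000e+00  0.0000e+00  1.0000e+00]]
```

View pics/w0.png

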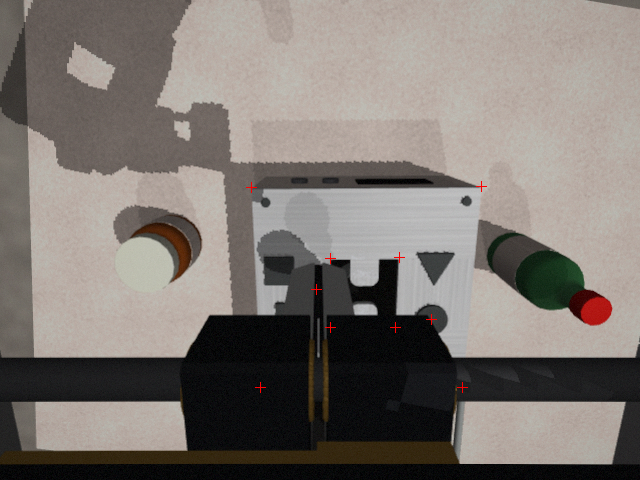

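The overlay from the top-camera fit matches the wrist view (plate corners at (252,187) and (481,187), gate corner at (399,257)), so the pose is confirmed. Next I descend behind the knob and push it to the far side.

>>> move_arm --dp '[[0,0,-56],[0,0,-56],[0,0,0]]' --rotation '[[0,0,0],[0,0,0],[0,0,0]]' --hand '[0,0,0]'

```text
clock: 2.4
eef_pos: [506.7, -162.1, 146.9]
eef_rot: [3.138, -0.005, -2.949]
wrist_force: [-0.1, -0.7, 1.3]
finger_gap: 0.2
finger_force: 0.0
```

>>> move_arm --dp '[[5.9,1.1,0],[5.9,1.1,0],[5.9,1.1,0],[5.9,1.1,0],[5.9,1.1,0],[5.9,1.1,0],[5.9,1.1,0],[5.9,1.1,0],[0,0,0]]' --rotation '[[0,0,0],[0,0,0],[0,0,0],[0,0,0],[0,0,0],[0,0,0],[0,0,0],[0,0,0],[0,0,0]]' --hand '[0,0,0,0,0,0,0,0,0]'

```text
clock: 3.52
eef_pos: [556.3, -154.8, 149.2]
eef_rot: [3.141, 0.0, -2.949]
wrist_force: [-0.0, 0.5, 0.8]
finger_gap: 0.4
finger_force: 0.0
```

```bash
cat > look.py <<'E'
from cell import manip,camera
from h import *
import cv2,sys
from scipy.spatial.transform import Rotation as Ro
def look(f,s,out):
    S=manip.read_state();c=camera("scene");p=np.load("pose.npy")
    e=S["eef_pos"];d=e[:2]-p[:2];ca,sa=np.cos(p[2]),np.sin(p[2])
    print(S["clock"],"tcp shaker",ca*d[0]+sa*d[1],-sa*d[0]+ca*d[1],e[2],S["wrist_force"])
    q=proj(c,sw(p,[knob(f,s),knob(f,s,80)]));print(q)
    x0,y0=140,170
    im=cv2.resize(c["image"][y0:y0+150,x0:x0+200,::-1],None,fx=4,fy=4,interpolation=cv2.INTER_CUBIC)
    for v in q: cv2.drawMarker(im,tuple(int(a) for a in (v-[x0,y0])*4),(0,0,255),0,12,1)
    cv2.imwrite(out,im)
look(float(sys.argv[1]),float(sys.argv[2]),sys.argv[3])
E
python3 look.py 0 -.279 pics/s1.png
```

```text
3.525 tcp shaker -29.603207794358937 -40.412609281651925 149.1949465888325 [-0.00697244  0.48805907  0.76946951]
[[209.10352014 270.09387844]
 [227.52310007 287.22460766]]
```

View pics/s1.png

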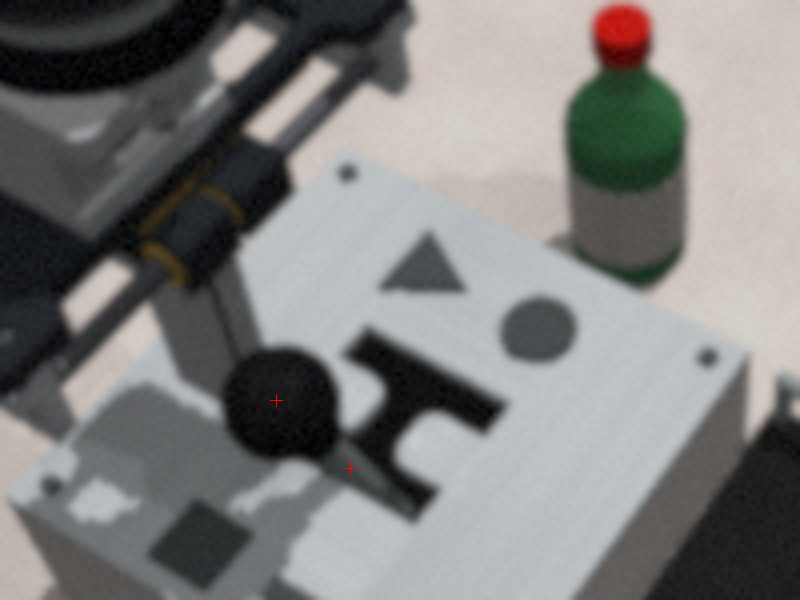

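The knob is seen at crop (281,404), against (276,400) predicted for mid-channel. That is about 1 px off, within the known scene-camera bias, so the lever is in the channel. Next I go round to the right of the knob and push left.

>>> move_arm --dp '[[-14.7,-2.9,0],[5,-25.5,0],[5,-25.5,0],[22,4.2,0],[22,4.2,0],[0,0,0]]' --rotation '[[0,0,0],[0,0,0],[0,0,0],[0,0,0],[0,0,0],[0,0,0]]' --hand '[0,0,0,0,0,0]'

```text
clock: 4.32
eef_pos: [595.6, -200.2, 148.9]
eef_rot: [3.141, -0.0, -2.949]
wrist_force: [-0.2, 0.1, -0.4]
finger_gap: 0.4
finger_force: 0.0
```

>>> move_arm --dp '[[-1.7,8.8,0],[-1.7,8.8,0],[-1.7,8.8,0],[-1.7,8.8,0],[-1.7,8.8,0],[-1.7,8.8,0],[-1.7,8.8,0],[-1.7,8.8,0],[-1.7,8.8,0],[0,0,0]]' --rotation '[[0,0,0],[0,0,0],[0,0,0],[0,0,0],[0,0,0],[0,0,0],[0,0,0],[0,0,0],[0,0,0],[0,0,0]]' --hand '[0,0,0,0,0,0,0,0,0,0]'

```text
clock: 5.58
eef_pos: [579.6, -120.5, 149.3]
eef_rot: [3.141, -0.0, -2.949]
wrist_force: [0.5, -1.0, 1.4]
finger_gap: 0.3
finger_force: 0.3
```

```bash
python3 look.py 0 .14 pics/s2.png
```

```text
5.575 tcp shaker -0.13180960438715839 -11.219558008831344 149.30061744006403 [ 0.50392647 -0.96085222  1.40992651]
[[238.96613577 234.5759414 ]
 [240.83017179 270.53981724]]
```

View pics/s2.png

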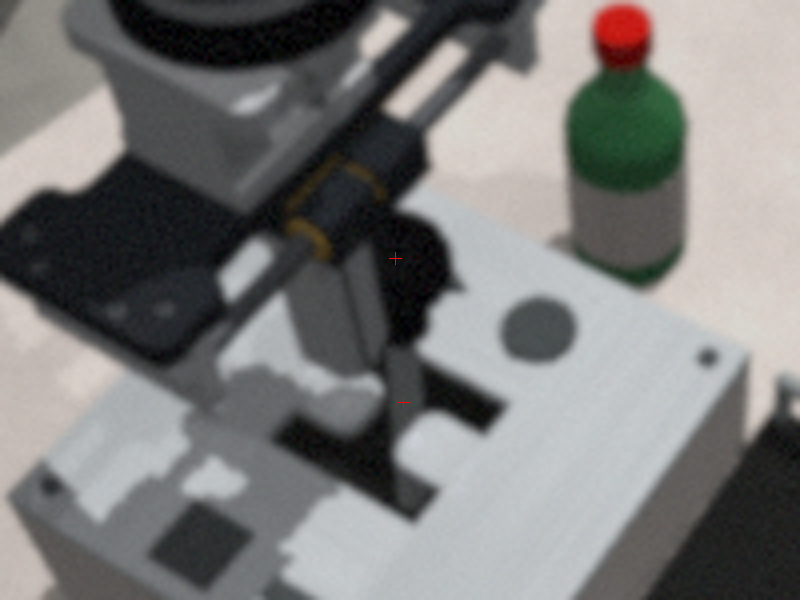

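The knob centre is at about (395,260) in the crop, so the lever is going through the channel as planned. I keep pushing to the left stop.

>>> move_arm --dp '[[-1.3,6.9,0],[-1.3,6.9,0],[-1.3,6.9,0],[0,0,0]]' --rotation '[[0,0,0],[0,0,0],[0,0,0],[0,0,0]]' --hand '[0,0,0,0]'

```text
clock: 6.12
eef_pos: [575.8, -100.0, 149.4]
eef_rot: [3.141, -0.0, -2.949]
wrist_force: [-0.3, -1.8, -1.0]
finger_gap: 0.2
finger_force: 0.5
```

>>> move_arm --dp '[[-0.3,1.5,0],[0,0,0]]' --rotation '[[0,0,0],[0,0,0]]' --hand '[0,0]'

```text
clock: 6.38
eef_pos: [575.6, -99.2, 149.5]
eef_rot: [-3.142, 0.0, -2.949]
wrist_force: [0.5, -1.8, -1.1]
finger_gap: 0.3
finger_force: 0.9
```

>>> move_arm --dp '[[2.7,-13.7,0],[22.6,4.4,0],[22.6,4.4,0],[-4.6,23.3,0],[-4.6,23.3,0],[0,0,0]]' --rotation '[[0,0,0],[0,0,0],[0,0,0],[0,0,0],[0,0,0],[0,0,0]]' --hand '[0,0,0,0,0,0]'

```text
clock: 7.12
eef_pos: [613.7, -55.6, 149.9]
eef_rot: [3.142, 0.0, -2.947]
wrist_force: [-0.4, -0.1, -0.2]
finger_gap: 0.2
finger_force: 0.0
```

>>> move_arm --dp '[[-6.5,-1.3,0],[-6.5,-1.3,0],[-6.5,-1.3,0],[-6.5,-1.3,0],[-6.5,-1.3,0],[-6.5,-1.3,0],[-6.5,-1.3,0],[-6.5,-1.3,0],[-6.5,-1.3,0],[0,0,0]]' --rotation '[[0,0,0],[0,0,0],[0,0,0],[0,0,0],[0,0,0],[0,0,0],[0,0,0],[0,0,0],[0,0,0],[0,0,0]]' --hand '[0,0,0,0,0,0,0,0,0,0]'

```text
clock: 8.38
eef_pos: [555.2, -69.2, 149.4]
eef_rot: [3.141, -0.001, -2.95]
wrist_force: [-0.7, -0.5, 0.2]
finger_gap: 0.4
finger_force: 0.0
```

```bash
python3 look.py -.28 .279 pics/s3.png
```

```text
8.375 tcp shaker -14.31785008947108 43.82768045359995 149.35881608524716 [-0.65170387 -0.47318358  0.20525471]
[[225.88590433 216.75479326]
 [234.61538913 261.31797163]]
```

View pics/s3.png

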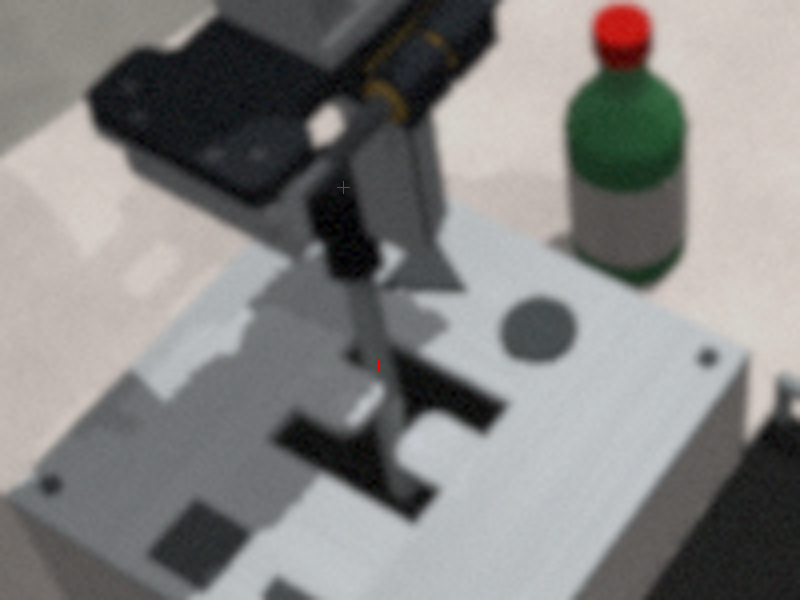

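The rod at crop (378,365) is moving along the left slot toward the near end. I finish with small steps, watching the force.

>>> move_arm --dp '[[-3,-0.6,0],[-3,-0.6,0],[-1,-0.2,0],[0,0,0]]' --rotation '[[0,0,0],[0,0,0],[0,0,0],[0,0,0]]' --hand '[0,0,0,0]'

```text
clock: 8.93
eef_pos: [548.8, -70.5, 149.4]
eef_rot: [3.142, 0.0, -2.949]
wrist_force: [3.8, -0.2, -1.8]
finger_gap: 0.3
finger_force: 1.6
```

>>> move_arm --dp '[[-1,-0.2,0],[0,0,0]]' --rotation '[[0,0,0],[0,0,0]]' --hand '[0,0]'

```text
clock: 9.18
eef_pos: [548.0, -70.7, 149.4]
eef_rot: [-3.142, 0.001, -2.949]
wrist_force: [5.0, 0.2, -4.8]
finger_gap: 0.6
finger_force: 2.8
```

The force has risen at TCP x = -21.6, which is the expected end position. I back off and lift clear.

>>> move_arm --dp '[[20,3.9,0],[20,3.9,0],[20,3.9,0],[0,0,60],[0,0,60],[30,-50,30],[30,-50,0],[10,-60,0],[0,0,0]]' --rotation '[[0,0,0],[0,0,0],[0,0,0],[0,0,0],[0,0,0],[0,0,0],[0,0,0],[0,0,0],[0,0,0]]' --hand '[0,0,0,0,0,0,0,0,0]'

```text
clock: 10.3
eef_pos: [675.8, -220.8, 296.1]
eef_rot: [3.141, -0.003, -2.954]
wrist_force: [-0.3, 0.1, -0.7]
finger_gap: 0.6
finger_force: 0.0
```

```bash
python3 look.py -.33 .279 pics/s4.png
```

```text
10.3 tcp shaker 75.10069243393801 -127.99439488809216 296.13011652914304 [-0.28174241  0.10995962 -0.71587964]
[[222.21839683 215.69995065]
 [232.85515715 260.692867  ]]
```

View pics/s4.png

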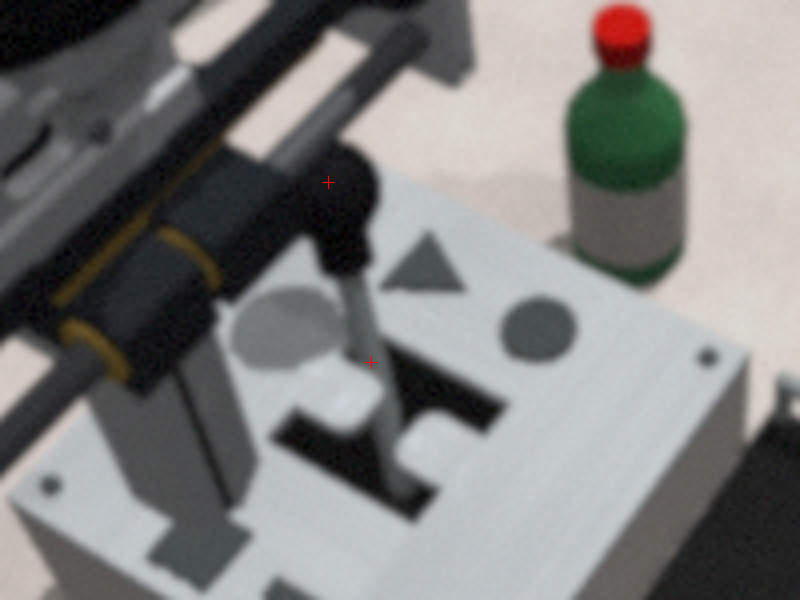

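The knob's right edge is at crop (379,190) and the rod sits at the near end of the left slot. That matches the home prediction within a few crop pixels, where the tolerance is about 25. The bottle stands where it was, and the hand is clear.

```bash
python3 -c "
from cell import manip
print(manip.sign_off())"
```

```text
the job is handed in; nothing more can be done
None
```

I pushed the lever through the cross channel and home at the near end of the left-hand slot, by the triangular tag, then moved the hand clear and handed the job in; sign-off returned no verdict, and I did not look again at the flask and jar.

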